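# Load a dowel in the cross-drilling jig

### The arm

A 7-joint arm with a two-finger parallel gripper is mounted at the origin on the work surface. World frame = base frame: x ahead of the robot, y to its left, z up, the work surface at z = 0. Lengths are in mm, angles in rad, forces in N, time in s.
With the tool pointing down it reaches from about 400 to 875 mm from the base axis. Payload 4.4 kg.
Tool frame: the origin (TCP) lies midway between the tips of the shut fingers; the grasp point (between the pads) lies 19 mm behind it; z points along the fingers, y is the direction in which the jaws open and shut (so a half turn about z gives the same grasp; the last joint's range is limited). The gripper opens to 85 mm and grips with 20 to 120 N. Pads are 22 mm wide; open, the fingers measure 114 mm over their backs; the gripper's body (76 mm by 85 mm) begins 54 mm behind the grasp point. The pads swing forward as they close: fully open they stand 13 mm farther back than shut.
Start: joints at [-1.199, 0.628, 0.038, 1.517, -0.027, 0.996, -0.02], TCP at [275.545, 588.721, 231.313] pointing down, gripper open.
Joint ranges: [-3.06, 3.06], [-0.37, 2.12], [-1.25, 1.32], [0.18, 2.47], [-1.1, 4.24], [0.23, 1.98], [-2.94, 2.94]. Speed limits (rad/s): [2.57, 2.57, 3.14, 3.14, 3.14, 3.14, 3.14].

### API

Orientations are given as [roll, pitch, yaw] about the fixed x, y, z axes, in that order (R = Rz(yaw) Ry(pitch) Rx(roll)).
In Python, from cell import * gives the robot as it stands. The module is installed in compiled form; this text tells all that it offers.
- The arm moves only by the tool move_arm, never from a script. Its argument "series" is a list of rows, each a list of 2 entries, a list of its own where there are three numbers: the shift along the tool's x, y, z in m, then the turn about the tool's z in rad. In form: [[[x, y, z], yaw], ...]. A call has 1 to 5 rows; each row is the pose to reach, as a shift and turn from the pose measured when the call began, along the tool's axes at that moment; what a row does not reach only later rows make up. A row lasts 1/8 s, in which the tool goes at most 62.5 mm and 10.7 degrees, less where a joint would pass 70% of its speed; a pose out of reach is approached as far as the arm can. A call with a gripper value outside its range is refused whole. "claw" is the opening, from 0 (shut) to 1 (fully open), set as the call begins (left out, the last holds). The fingers move at their own pace and stop on an object; the grip force is fixed at half the most. Time passes only in rows, so rows that repeat a pose let the fingers close. It gives the time, the measured TCP pose, the force and the opening at its end, in the units of the state.
- read_state(): the state, without advancing time (a new reading comes with each control period).
- get_image(name): name is "scene" or "top" or "wrist"; returns the picture (420x560x3 uint8, blue, green, red); there is no depth.
- camera_model(name): a dict with "fov_y" (degrees; the focal length in pixels is half the picture's height over the tangent of half this angle, whatever the lens; pixels are square), "cx", "cy" (the principal point, pixels), "k1" (the pictures are not rectified: a ray, as slopes to the right and down, at radius r is drawn at 1 + k1 r^2 times it, then the intrinsics apply), "pose" (4x4, takes a point from camera to world coordinates); the wrist camera has in their place "tool_from_camera" (4x4, takes a point from camera to tool coordinates, whose origin is the TCP and whose axes are the flange's). Camera axes: x right, y down, z forward; pixel columns grow to the right and rows downward; lengths in mm; the calibration is good to about 2 mm. A picture is of the moment at which its call begins: read the wrist's pose just before it. camera_model takes no time and is no camera call.
- finish_job(): hands the job in, once; it reports no verdict.
The state is a dict: "clock": time; "qpos": joint angles; "qd": joint speeds; "tau": joint torques, N m; "eef_pos": TCP position; "tool_rot": TCP orientation; "force": force on the tool from outside, world axes, zero at the start; "torque": the same for the moment, N m; "width": finger opening in mm.
Only numpy, scipy, OpenCV 4.12 (cv2) and the standard library are available. Lean on these libraries where they do the work, as an engineer would, in place of code of your own. Each camera call takes 0.05 s, during which the arm holds its last target. There are 200 camera calls.

### The job

Get the dowel in the V-groove of the drilling jig ready to be drilled: slide it along the groove until its end is hard up against the end stop, then swing the cam lever right down so that it clamps the dowel there. Leave the mallet, the drill and the tray of finished dowels where they are.

Things in the scene. Friction and masses are not known exactly. Their poses are not given: they have to be found in the camera images.
- jig: Dowel drilling jig, fixed to the bench: plywood base 440 x 130 x 12 mm, on it a hardwood V-block 320 long, 90 wide, its top 52 mm above the bench. Origin: on the bench under the block's middle; x along the groove to the end stop, z up. The 90-degree V-groove, 36 mm wide and 18 deep, runs along y = 0 from its open end at x = -160 mm to the stop at x = +160 mm.
- stop_face (a point): Point on the end stop's flat face that the dowel's end meets: on the dowel's line, 56.6 mm above the bench; axes as the jig's. The stop is a hardwood block across the groove's end, 28 mm long, 90 wide, its top 82 mm above the bench.
- bushing (a point): Top of the steel drill bushing, 104 mm above the bench, in the middle of the fixed guide bridge that crosses over the groove near the stop (jig x = 103 to 133 mm, 90 mm wide, underside 82 and top 92 mm above the bench). The dowel slides freely under it.
- dowel: Plain round wooden dowel, 32 mm diameter, 200 mm long, about 0.1 kg, loose in the V-groove, 45 to 105 mm short of the stop. Origin at its centre, on its axis; x along it to the stop (it may roll about x). In the groove its axis is 56.6 mm and its top 73 mm above the bench. It slides at under 3 N.
- dowel_nose (a point): Centre of the dowel's flat end that faces the stop.
- dowel_tail (a point): Centre of the dowel's other flat end, the one to push on; its upper two thirds stand clear above the V-block's top.
- clamp (a joint): Cam lever's angle about its pin, rad: 0 = fully down (a firm limit), lever level, pointing away from the stop along the dowel, its cam pressing on the dowel; grows as the lever rises (at most 1.5). Starts up, at 1.0 to 1.25, clear of the dowel. It stays where it is left; swinging it takes about 2 N at the grip, up to 8 N at the end, where the cam squeezes the dowel.
- pin (a point): Middle of the cam lever's pin, over the groove at jig x = 75 mm, 95 mm above the bench; it runs across the groove (jig y). Two fixed steel cheeks hold it: jig x = 57 to 93 mm, 21 to 26 mm either side of the groove's middle, up to 114 mm above the bench.
- lever_tip (a point): Free end of the lever, 105 mm from the pin. The last 55 mm is a black grip 22 mm wide and 14 mm thick, with this point at mid-thickness.
- mallet: Wooden joiner's mallet lying on the bench beyond the jig, 265 mm long; head 75 x 125 x 70 mm. Origin on the bench near the head.
- drill: Cordless drill standing on its battery, 205 mm tall. Origin on the bench under it.
- tray: Open plywood tray 240 x 130 x 50 mm with finished dowels lying in it. Origin on the bench under its middle.
Not all that is in view belongs to the job. Of the things that look like the dowel, the larger one is meant.

How it is judged:
By the outcome, as a careful person would: the job done as asked, in the order asked, and still so for the second after the job is handed in, with the robot touching nothing.
It also fails if it takes over 48 s, if anything falls off the work surface, if the arm or the gripper's body presses on something with over 40 N, if the wrist force passes 120 N, or if a joint passes its speed limit or range.

## Working session

There is one attempt and no reset: what is moved stays moved. The work goes in short steps, Python scripts to look and compute and a tool call to move; the robot and the scene stay as the last step left them, time stands still between calls to the robot, and variables do not carry over. Pictures are saved under pics/ and viewed, about 8 in all and at most 12, crops included, and the job is handed in when it is done.

Besides the shell and the picture viewer there is one more tool, called after "Emit:" as name(argument=value, ...) on one line, values as JSON. move_arm: Moves the arm, as the interface text tells. Its arguments: {"type":"object","properties":{"series":{"type":"array"},"claw":{"type":"number"}},"required":["series"]}

```bash
mkdir -p pics; cat > h.py <<'E'
from cell import *
import numpy as np, cv2
from scipy.spatial.transform import Rotation as Ro
def intr(m): 
    f=210/np.tan(np.radians(m["fov_y"])/2); return f,m["cx"],m["cy"],m["k1"]
def pose(name,s=None):
    m=camera_model(name)
    if name!="wrist": return np.array(m["pose"])
    s=s or read_state(); T=np.eye(4); T[:3,:3]=Ro.from_euler('xyz',s["tool_rot"]).as_matrix(); T[:3,3]=s["eef_pos"]
    return T@np.array(m["tool_from_camera"])
def ray(name,u,v,P=None):
    m=camera_model(name); f,cx,cy,k=intr(m); P=pose(name) if P is None else P
    d=np.array([(u-cx)/f,(v-cy)/f]); x=d.copy()
    for _ in range(30): x=d/(1+k*(x@x))
    return P[:3,3],P[:3,:3]@np.array([x[0],x[1],1])
def onz(name,u,v,z,P=None):
    o,d=ray(name,u,v,P); return o+d*(z-o[2])/d[2]
def proj(name,p,P=None):
    m=camera_model(name); f,cx,cy,k=intr(m); P=pose(name) if P is None else P
    q=P[:3,:3].T@(np.array(p,float)-P[:3,3]); x=q[:2]/q[2]; x=x*(1+k*(x@x)); return x*f+[cx,cy]
E
python3 - <<'E'
from h import *
s=read_state(); print(s)
for n in("scene","top","wrist"):
    i=get_image(n); cv2.imwrite(f"pics/{n}0.png",i); print(n,np.round(pose(n),3).tolist(),camera_model(n)["fov_y"])
E
```

```text
{'clock': 0.0, 'qpos': array([-1.19878942,  0.62935822,  0.03844117,  1.51842093, -0.02702469,
        0.99627926, -0.02000285]), 'qd': array([-0.00017708, -0.00015443, -0.00027545,  0.00066291,  0.00070773,
        0.00051785,  0.00100648]), 'tau': array([ 3.47479443e-05, -5.63400793e+01,  1.22565676e+00, -1.93446279e+01,
        1.08754591e-02,  1.04121826e-02, -1.20430394e-05]), 'eef_pos': array([275.26289073, 588.12091771, 230.36430432]), 'tool_rot': array([-3.13964469e+00,  6.25367597e-06,  2.70376890e+00]), 'force': array([ 0.84923436, -0.25495426,  0.77359996]), 'torque': array([-0.02833888,  0.07275441, -0.01616097]), 'width': 85.31386973255728}
scene [[0.54, 0.447, -0.713, 1780.716], [0.842, -0.298, 0.45, -700.239], [-0.011, -0.843, -0.538, 954.549], [0.0, 0.0, 0.0, 1.0]] 47.510613616265346
top [[0.005, -0.995, 0.102, 505.006], [-1.0, -0.003, 0.016, -11.729], [-0.016, -0.102, -0.995, 1390.659], [0.0, 0.0, 0.0, 1.0]] 53.64472974469453
wrist [[0.424, 0.864, 0.273, 205.501], [0.906, -0.404, -0.13, 621.657], [-0.002, 0.302, -0.953, 373.137], [0.0, 0.0, 0.0, 1.0]] 60.9103363176788
```

View pics/top0.png

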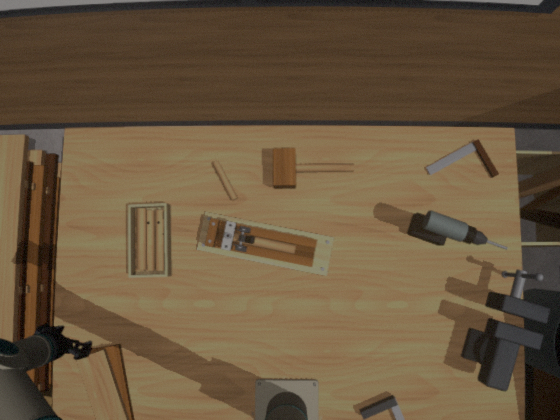

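View pics/scene0.png

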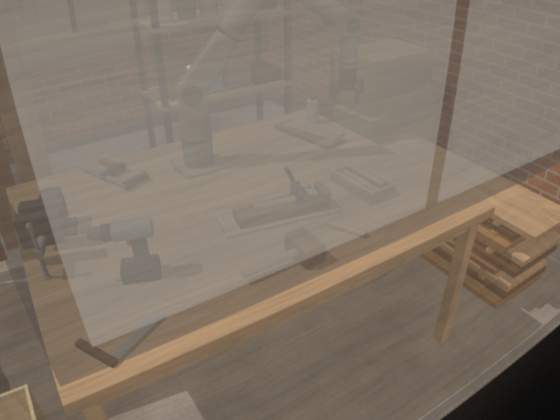

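The top view shows the jig at about (265,243), with the stop at the left (209,232), cheeks and lever near (243,238), and the open end at right. Things that look like the dowel are the one in the groove (~(275,245)), a loose thinner stick at (225,180), and the tray dowels at (148,240). The one in the groove fits the description. I'll enlarge to confirm.

```bash
python3 - <<'E'
from h import *
i=cv2.imread("pics/top0.png")
c=i[150:285,190:345]; cv2.imwrite("pics/crop1.png",cv2.resize(c,None,fx=5,fy=4.4,interpolation=cv2.INTER_CUBIC) if 0 else cv2.resize(c,None,fx=4.4,fy=4.4,interpolation=cv2.INTER_CUBIC))
E
```

```text
(no output)
```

View pics/crop1.png

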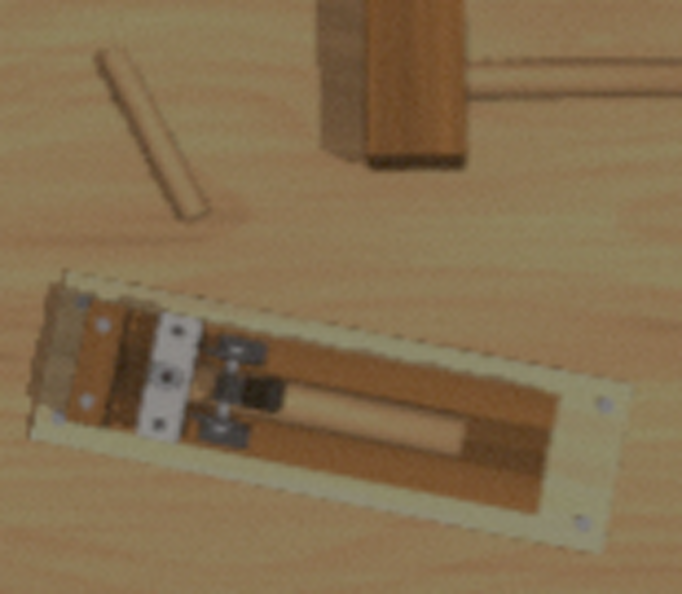

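The crop confirms it: the dowel lies in the groove, its tail end at crop (463,437) and its nose between the bushing bridge and cheeks. The lever is up over it, with the grip at (265,392). The loose stick at upper left is thinner.

```bash
python3 - <<'E'
from h import *
g=lambda x,y,z: onz("top",x/4.4+190-.4,y/4.4+150-.4,z)
c=[g(*p,12) for p in[(65,270),(633,382),(602,552),(30,436)]]
for a in range(4): print(np.round(c[a]),np.linalg.norm(c[a]-c[a-1]).round())
A=(c[0]+c[3])/2;B=(c[1]+c[2])/2
d=(A-B)[:2];print("yaw",np.arctan2(d[1],d[0]), "edges",[np.arctan2(*(c[i]-c[j])[1::-1]) for i,j in((0,1),(3,2))])
print("center",(A+B)/2)
b=[g(*p,52) for p in[(558,393),(540,515)]];E=(b[0]+b[1])/2; print("block open end mid",E,np.linalg.norm(b[0]-b[1]))
bu=g(168,377,104);print("bush",bu, np.linalg.norm(bu[:2]-E[:2]),'exp 278', "yaw",np.arctan2(*(bu-E)[1::-1]))
t=g(465,437,65);print("tail",t, "from open end",np.linalg.norm(t[:2]-E[:2]))
print("grip end",g(285,393,180),"pinmid",g(228,387,95))
print("tray",onz("top",148,240,25),"mallet",onz("top",285,168,70))
E
```

```text
[651. 275.  12.] 129.0
[ 568. -157.   12.] 440.0
[ 440. -133.   12.] 129.0
[525. 299.  12.] 440.0
yaw 1.3786888845697434 edges [np.float64(1.3794828856544903), np.float64(1.3778951643518755)]
center [545.93722511  71.3885592   12.        ]
block open end mid [513.15892844 -90.77867891  52.        ] 89.75683412492147
bush [565.63080663 181.07248137 104.        ] 276.8688341971845 exp 278 yaw 1.3801241785767635
tail [525.00489067 -29.29234222  65.        ] from open end 62.61706174122161
grip end [551.81379529  91.5754558  180.        ] pinmid [559.16120369 139.46147985  95.        ]
tray [551.9976186  460.67191356  25.        ] mallet [785.61000757   4.43505593  70.        ]
```

```bash
cat >> h.py <<'E'
YAW=1.3795; O=np.array([543.8,66.0]); D=np.array([np.cos(YAW),np.sin(YAW)]); N=np.array([-D[1],D[0]])
def J(p): p=np.array(p); return np.array([(p[:2]-O)@D,(p[:2]-O)@N,p[2]]).round(1)
def W(s,t,z): return np.append(O+s*D+t*N,z)
def go(s,t,z,st=None):
    st=st or read_state(); R=Ro.from_euler('xyz',st["tool_rot"]).as_matrix()
    d=R.T@(W(s,t,z)-st["eef_pos"]); print("tool shift mm",d.round(1),"turn",round(st["tool_rot"][2]-(YAW+np.pi/2),3),"at",J(st["eef_pos"]))
E
python3 -c "
from h import *
go(-150,0,160); print(J(pose('wrist')[:3,3]))"
```

```text
tool shift mm [-501.2 -504.6   71.3] turn -0.247 at [461.7 362.9 230.6]
[481.2 437.8 373.1]
```

Emit:
move_arm(series=[[[-0.04, -0.04, 0], 0], [[-0.08, -0.08, 0], 0], [[-0.12, -0.12, 0], 0], [[-0.16, -0.16, 0], 0], [[-0.2, -0.2, 0], 0]], claw=0)

```text
clock: 0.78
eef_pos: [372.1, 320.5, 230.9]
tool_rot: [-3.14, 0.0, 2.704]
force: [0.8, 0.4, 0.1]
width: -0.1
```

Emit:
move_arm(series=[[[-0.04, -0.04, 0], 0], [[-0.08, -0.08, 0], 0], [[-0.12, -0.12, 0], 0], [[-0.16, -0.16, 0], 0], [[-0.2, -0.2, 0], 0]])

```text
clock: 1.4
eef_pos: [468.9, 52.9, 231.3]
tool_rot: [-3.14, 0.0, 2.704]
force: [0.9, -0.6, 0.7]
width: -0.2
```

```bash
python3 -c "
from h import *
go(-150,0,160);print(read_state()['clock'],read_state()['width'])"
```

```text
tool shift mm [ -98.8 -101.8   71.4] turn -0.246 at [-27.1  71.  231.3]
1.4 -0.18762547747190753
```

Emit:
move_arm(series=[[[-0.035, -0.035, 0], -0.12], [[-0.07, -0.07, 0.02], -0.246], [[-0.099, -0.102, 0.05], -0.246], [[-0.099, -0.102, 0.071], -0.246], [[-0.099, -0.102, 0.071], -0.246]])

```text
clock: 2.02
eef_pos: [513.9, -81.7, 158.9]
tool_rot: [-3.14, -0.004, 2.949]
force: [-0.3, -0.2, 0.6]
width: -0.2
```

```bash
python3 - <<'E'
from h import *
s=read_state();P=pose("wrist",s);i=get_image("wrist");cv2.imwrite("pics/w1.png",i)
print(s["clock"],s["force"]);go(-130,0,62)
for p in[(-97,0,73),(-97,16,57),(-97,-16,57),(-160,18,52),(-160,-18,52),(-160,0,34)]: print(p,proj("wrist",W(*p),P).round())
E
```

```text
2.025 [-0.26394199 -0.19233468  0.5723205 ]
tool shift mm [-0.6 20.1 98. ] turn 0.0 at [-150.     0.5  160. ]
(-97, 0, 73) [358. 224.]
(-97, 16, 57) [354. 196.]
(-97, -16, 57) [352. 238.]
(-160, 18, 52) [266. 191.]
(-160, -18, 52) [266. 238.]
(-160, 0, 34) [267. 208.]
```

View pics/w1.png

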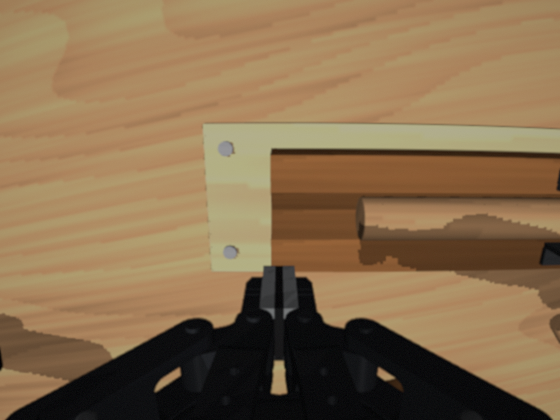

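The wrist view shows the dowel's tail face at about (358,220), aligned with the shut fingertips' line. The block's open end is at column 271, about 3 mm from predicted. I'll descend behind the tail.

Emit:
move_arm(series=[[[-0.001, 0.02, 0.04], 0], [[-0.001, 0.02, 0.08], 0], [[-0.001, 0.02, 0.099], 0], [[-0.001, 0.02, 0.099], 0]])

```text
clock: 2.58
eef_pos: [519.2, -60.7, 60.8]
tool_rot: [-3.141, -0.003, 2.952]
force: [0.6, -0.7, 0.3]
width: -0.2
```

Emit:
move_arm(series=[[[0, 0.01, 0], 0], [[0, 0.018, 0], 0], [[0, 0.026, 0], 0], [[0, 0.034, 0], 0], [[0, 0.04, 0], 0]])

```text
clock: 3.2
eef_pos: [527.1, -22.7, 61.5]
tool_rot: [-3.139, -0.002, 2.951]
force: [-0.6, -6.3, 6.6]
width: 0.1
```

```bash
python3 - <<'E'
from h import *
s=read_state();P=pose("wrist",s);i=get_image("wrist");cv2.imwrite("pics/w2.png",i)
print(s["clock"],s["force"],s["force"][:2]@D);go(-55,0,60)
E
```

```text
3.2 [-0.59918733 -6.3423291   6.58916529] -6.340560586592705
tool shift mm [ 0.5 34.3  1.4] turn 0.001 at [-89.3  -0.5  61.5]
```

View pics/w2.png

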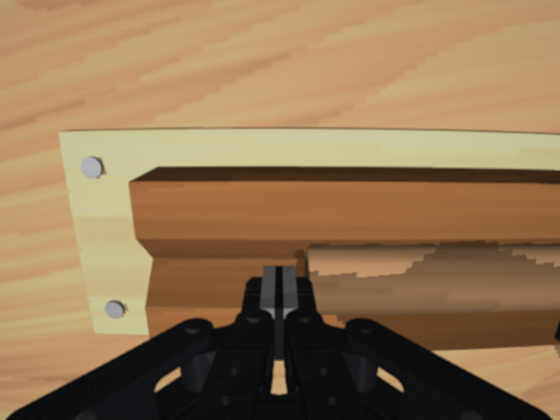

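Contact with the tail: 6 N along the groove and no sideways force. I'm raising slightly to reduce the vertical wedge force, then pushing on.

Emit:
move_arm(series=[[[0, 0.0, -0.003], 0], [[0, 0.006, -0.003], 0], [[0, 0.012, -0.003], 0], [[0, 0.018, -0.003], 0], [[0, 0.022, -0.003], 0]])

```text
clock: 3.88
eef_pos: [531.6, -0.1, 64.5]
tool_rot: [-3.139, -0.001, 2.952]
force: [-1.4, -4.6, 3.9]
width: -0.2
```

```bash
python3 - <<'E'
from h import *
s=read_state();print(s["clock"],s["force"],s["force"][:2]@D);go(-55,0,64.5)
P=pose("wrist",s);i=get_image("wrist");cv2.imwrite("pics/w3.png",i)
E
```

```text
3.875 [-1.39531697 -4.55898323  3.92774061] -4.741114972950873
tool shift mm [ 0.6 12.3  0. ] turn 0.001 at [-67.3  -0.6  64.5]
```

Emit:
move_arm(series=[[[0, 0.003, 0], 0], [[0, 0.006, 0], 0], [[0, 0.008, 0], 0], [[0, 0.01, 0], 0]])

```text
clock: 4.42
eef_pos: [533.6, 10.3, 64.5]
tool_rot: [-3.14, -0.001, 2.952]
force: [-1.1, -4.5, 4.0]
width: 0.0
```

Emit:
move_arm(series=[[[0, 0.002, 0], 0], [[0, 0.004, 0], 0], [[0, 0.005, 0], 0]])

```text
clock: 4.8
eef_pos: [534.6, 15.3, 64.5]
tool_rot: [-3.14, -0.001, 2.952]
force: [-0.0, -4.2, 4.2]
width: 0.2
```

Emit:
move_arm(series=[[[0, 0.001, 0], 0], [[0, 0.002, 0], 0], [[0, 0.003, 0], 0]])

```text
clock: 5.18
eef_pos: [535.2, 18.3, 64.5]
tool_rot: [-3.14, -0.001, 2.952]
force: [-1.5, -5.0, 5.8]
width: 0.2
```

```bash
python3 - <<'E'
from h import *
s=read_state();print(s["clock"],s["force"],s["force"][:2]@D);go(-50,0,64.5)
i=get_image("wrist");cv2.imwrite("pics/w4.png",i)
j=get_image("top");a=cv2.resize(j[200:285,190:345],None,fx=3.6,fy=3.6,interpolation=cv2.INTER_CUBIC)
cv2.imwrite("pics/c4.png",a)
E
```

```text
5.175 [-1.53578476 -4.99020714  5.80214674] -5.191180130737674
tool shift mm [ 0.6 -1.5  0. ] turn 0.002 at [-48.5  -0.6  64.5]
```

Not yet at the stop; I'll continue in small steps.

Emit:
move_arm(series=[[[0, 0.0015, 0], 0], [[0, 0.003, 0], 0], [[0, 0.003, 0], 0]])

```text
clock: 5.65
eef_pos: [535.2, 18.6, 64.5]
tool_rot: [-3.137, -0.002, 2.95]
force: [-1.4, -9.9, 5.5]
width: -0.0
```

View pics/c4.png

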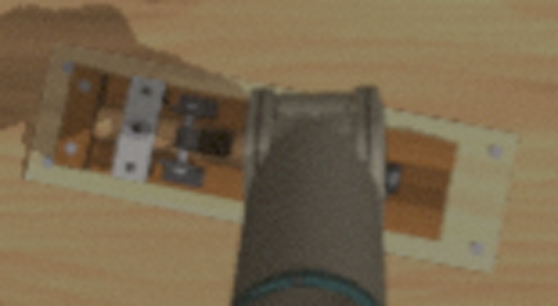

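The top crop shows the dowel's nose past the bridge, reaching the stop at (100,125). The last step moved only 0.3 of the 3 mm commanded and the force doubled. I'll push once more to confirm.

Emit:
move_arm(series=[[[0, 0.004, 0], 0], [[0, 0.006, 0], 0], [[0, 0.006, 0], 0], [[0, 0.006, 0], 0]])

```text
clock: 6.15
eef_pos: [535.2, 18.9, 64.5]
tool_rot: [-3.13, -0.003, 2.946]
force: [-1.9, -15.1, 7.5]
width: -0.2
```

```bash
python3 - <<'E'
from h import *
s=read_state();print(s["clock"],s["force"],s["force"][:2]@D);go(-120,0,64.5)
i=get_image("wrist");cv2.imwrite("pics/w5.png",i)
E
```

```text
6.15 [ -1.87630424 -15.07194038   7.54641289] -15.153751877826636
tool shift mm [  0.2 -72.1   0.8] turn -0.004 at [-47.9  -0.5  64.5]
```

The stop is firm: 0.3 mm of travel for 6 mm commanded, 15 N, and the TCP at jig x = -48, which puts the tail at about -40 as it must be. Next I back off, go up and over the lever to its stop side.

Emit:
move_arm(series=[[[0, -0.01, 0], 0], [[0, -0.04, 0], 0], [[0, -0.04, -0.06], 0], [[0, -0.04, -0.12], 0], [[0, -0.04, -0.165], 0]])

```text
clock: 6.82
eef_pos: [528.8, -16.8, 232.0]
tool_rot: [-3.133, -0.002, 2.948]
force: [0.1, 0.4, -0.4]
width: 0.1
```

```bash
python3 - <<'E'
from h import *
s=read_state();print(s["clock"],s["force"]);go(90,0,230)
E
```

```text
6.825 [ 0.07896069  0.40637908 -0.36095542]
tool shift mm [  1.3 174.1   0.4] turn -0.002 at [-84.1  -1.  232. ]
```

Emit:
move_arm(series=[[[0, 0.0, -0.02], 0], [[0.001, 0.06, -0.02], 0], [[0.001, 0.12, -0.02], 0], [[0.001, 0.174, -0.015], 0], [[0.001, 0.174, 0], 0]])

```text
clock: 7.45
eef_pos: [560.8, 162.7, 229.9]
tool_rot: [-3.139, -0.002, 2.959]
force: [-0.2, -1.5, -0.1]
width: -0.0
```

```bash
python3 - <<'E'
from h import *
s=read_state();P=pose("wrist",s);i=get_image("wrist");cv2.imwrite("pics/w6.png",i)
print(s["clock"],s["force"]);go(80,0,165)
for th in(1.0,1.1,1.2): print(th,proj("wrist",W(75-105*np.cos(th),0,95+105*np.sin(th)),P).round())
print(proj("wrist",W(118,0,104),P),proj("wrist",W(160,0,72),P))
E
```

```text
7.45 [-0.23220644 -1.54531869 -0.13172061]
tool shift mm [ -2.7 -12.8  62.5] turn 0.005 at [ 93.3   2.4 227.4]
1.0 [141. 245.]
1.1 [153. 249.]
1.2 [167. 252.]
[304.07954143 208.31447557] [349.77490527 198.44977661]
```

View pics/w6.png

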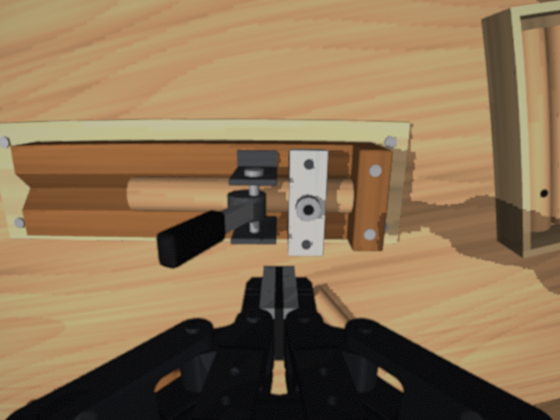

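The wrist view shows the nose (354,195) touching the stop face (355). The lever is up with its black grip's tip at (170,250), so θ is about 1.15–1.2, and its path is clear. The bushing is at (309,208), about 3 mm further along the groove than my model, so I'll shift the origin and plan the lever arc.

```bash
echo 'O=O+3*D' >> h.py; python3 - <<'E'
from h import *
go(78,0,165)
for th in(1.2,1.1,1.0,.9,.8,.7,.6,.5,.4,.3,.2,.1,0,-.05):
    r=80; print(th,np.round([75-r*np.cos(th)+7*np.sin(th)+9, 95+r*np.sin(th)+7*np.cos(th)],1))
E
```

```text
tool shift mm [ -2.7 -11.8  62.5] turn 0.005 at [ 90.3   2.4 227.4]
1.2 [ 61.5 172.1]
1.1 [ 54.  169.5]
1.0 [ 46.7 166.1]
0.9 [ 39.8 162. ]
0.8 [ 33.3 157.3]
0.7 [ 27.3 151.9]
0.6 [ 21.9 145.9]
0.5 [ 17.1 139.5]
0.4 [ 13.  132.6]
0.3 [  9.6 125.3]
0.2 [  7.  117.8]
0.1 [  5.1 110. ]
0 [  4. 102.]
-0.05 [ 3.8 98. ]
```

Emit:
move_arm(series=[[[-0.002, -0.008, 0.03], 0], [[-0.002, -0.011, 0.058], 0.005], [[-0.002, -0.011, 0.058], 0.005]])

```text
clock: 7.88
eef_pos: [556.6, 144.9, 167.5]
tool_rot: [-3.131, -0.011, 2.948]
force: [-0.4, -1.4, 0.6]
width: 0.4
```

Emit:
move_arm(series=[[[0, -0.008, 0], 0], [[0, -0.016, 0], 0], [[0, -0.024, 0], 0], [[0, -0.031, 0.003], 0], [[0, -0.038, 0.007], 0]])

```text
clock: 8.5
eef_pos: [549.7, 107.1, 161.1]
tool_rot: [-3.131, -0.01, 2.948]
force: [0.3, 1.1, 0.8]
width: 0.0
```

```bash
python3 - <<'E'
from h import *
s=read_state();print(s["clock"],s["force"],s["force"][:2]@D);go(22,0,146)
i=get_image("wrist");cv2.imwrite("pics/w7.png",i)
E
```

```text
8.5 [0.28752501 1.11509195 0.75388481] 1.1494187235501068
tool shift mm [ -2.2 -16.3  15.3] turn -0.002 at [ 38.5   2.  161.1]
```

View pics/w7.png

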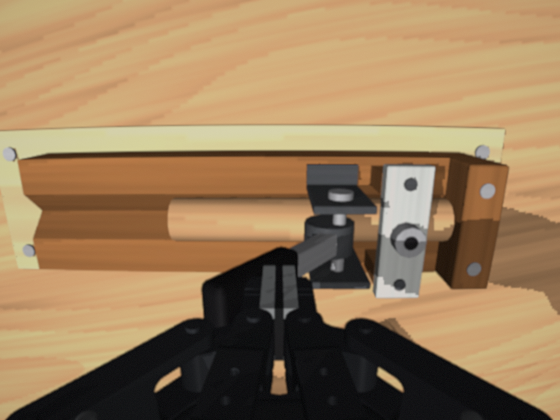

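The view shows the fingertips on the grip's upper side, and the lever lowering with about 1 N. The dowel still sits with its nose at the stop (452,220). I'll follow the arc.

Emit:
move_arm(series=[[[-0.001, -0.005, 0.004], 0], [[-0.002, -0.011, 0.009], 0], [[-0.002, -0.0165, 0.015], 0], [[-0.002, -0.0215, 0.0215], 0], [[-0.002, -0.0255, 0.0285], 0]])

```text
clock: 9.18
eef_pos: [545.8, 79.7, 131.8]
tool_rot: [-3.13, -0.011, 2.947]
force: [0.2, 1.4, 0.1]
width: -0.2
```

Emit:
move_arm(series=[[[0, -0.0035, 0.007], 0], [[0, -0.006, 0.0145], 0], [[0, -0.007, 0.021], 0]])

```text
clock: 9.55
eef_pos: [544.3, 71.9, 110.5]
tool_rot: [-3.129, -0.01, 2.947]
force: [0.2, -1.2, 2.7]
width: -0.1
```

```bash
python3 - <<'E'
from h import *
s=read_state();print(s["clock"],s["force"],s["force"][:2]@D);go(5,0,102)
E
```

```text
9.55 [ 0.18635706 -1.18040883  2.66417444] -1.1234441166847617
tool shift mm [-0.7  2.2  8.4] turn -0.004 at [  2.9   0.6 110.5]
```

Emit:
move_arm(series=[[[0, 0, 0.003], 0], [[0, 0, 0.006], 0], [[0, 0, 0.009], 0], [[0, 0, 0.011], 0]])

```text
clock: 10.05
eef_pos: [544.3, 71.4, 101.8]
tool_rot: [-3.129, -0.01, 2.946]
force: [-7.9, -3.0, 33.9]
width: 0.1
```

Emit:
move_arm(series=[[[0, 0, 0.003], 0], [[0, 0, 0.005], 0], [[0, 0, 0.005], 0]])

```text
clock: 10.42
eef_pos: [544.4, 71.4, 101.6]
tool_rot: [-3.13, -0.008, 2.946]
force: [-12.0, -1.5, 42.9]
width: -0.1
```

Firm limit: 43 N for 0.2 mm, with the fingertip at 101.6 mm against the 102 mm expected for a level lever. I'll retreat straight up and check.

Emit:
move_arm(series=[[[0, 0, -0.02], 0], [[0, 0, -0.07], 0], [[0, 0, -0.13], 0], [[0, 0, -0.13], 0]])

```text
clock: 10.92
eef_pos: [548.8, 73.6, 236.0]
tool_rot: [-3.134, 0.001, 2.947]
force: [-0.5, -0.8, -0.4]
width: 0.3
```

```bash
python3 - <<'E'
from h import *
s=read_state();P=pose("wrist",s);i=get_image("wrist");cv2.imwrite("pics/w8.png",i)
print(s["clock"],s["force"])
for th in(0,.1): print(th,proj("wrist",W(75-105*np.cos(th),0,95+105*np.sin(th)),P).round())
for p in[(160,0,72),(-40,0,72),(-40,0,60),(118,0,104)]: print(p,proj("wrist",W(*p),P).round())
E
```

```text
10.925 [-0.49655549 -0.75916492 -0.39783755]
0 [237. 197.]
0.1 [236. 200.]
(160, 0, 72) [452. 190.]
(-40, 0, 72) [228. 190.]
(-40, 0, 60) [230. 187.]
(118, 0, 104) [420. 199.]
```

View pics/w8.png

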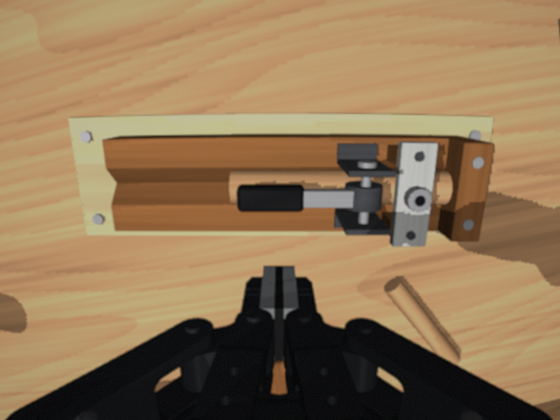

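The final view shows the nose at the stop (451,188), the tail at (230,187) against a predicted 228–230, and the lever level with its tip at (238,198) against a predicted (237,197). The arm is clear, so I'm handing in.

```bash
python3 -c "
from h import *
print(finish_job())"
```

```text
the job is handed in; nothing more can be done
None
```

The dowel is hard up against the end stop and the cam lever is fully down on it. I handed the job in at about 11 s of the 48 s allowed.

- **Dowel:** I pushed it along the groove with the shut fingers until it met the stop. The last 6 mm commanded moved it only 0.3 mm, at 15 N. In the last picture its nose is at the stop and its tail is within about 2 px of where it should be.
- **Lever:** I pressed it down along its arc to its firm limit, with the fingertips at 101.6 mm against the 102 mm expected. In the last picture its tip is within about 1 px of level.
- **Other things:** I planned the path clear of the mallet, drill and tray, and saw no force that suggested touching them. I did not take a final picture of them.

Two readings to note:
- **Force:** the final press on the lever reached about 43 N vertically (about 45 N in all). This was through the fingertips, not the gripper's body, and the wrist limit is 120 N.
- **Position:** my first estimate of the jig was about 3 mm off along the groove. I corrected it from the bushing before going to the lever.

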